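# Pass an alignment pin through two bushings under the inspection lamp

## Task

On the inspection bench, first turn the dial of the lamp control box until its white pointer is on the green mark, and let go of it. Then take the green-handled pin out of the rack, pass it down through the upper and then the lower brass bushing of the fixture, and finish still holding it by its handle, upright, with its tip about halfway between the lower bushing and the base plate and resting on nothing, for the inspector to check. Leave the blue and orange pins in the rack.

Things in the scene. Friction and masses are not known exactly. Their poses are not given: they have to be found in the camera images.
- lamp_box: cream control box, 150 x 130 mm (x, y) and 55 mm high, fixed to the table, stands either left or right of the fixture. Origin at the centre of its underside, z up. It carries the dial on its top; the dial's vertical axis is at x = -12 mm, y = 0 in the box frame. Nothing of it but the dial stands above 55 mm.
- dial (a joint): angle of the dial about its vertical axis: 0 when the pointer points to the box's -x side, grows as it turns clockwise seen from above, end stops at 0 and 4.71 rad. Turns freely with slight friction (0.04 N m) and stays where it is left. It starts 0.6 to 1.4 rad anticlockwise of the green mark.
- dial_grip (a point): point on the dial's axis at the height to grip, 85 mm above the table. Black dial: flat skirt 60 mm in diameter, top at 66 mm; on it an upright grip bar 44 mm long, 14 mm thick, 64 to 96 mm above the table, running along the line from axis to pointer. This point's x axis turns with the dial: the pointer lies towards its -x, the bar's flat sides face +y and -y.
- dial_pointer (a point): outer end of the white pointer line, on the rim of the dial's skirt, 30 mm from the axis; turns with the dial. Set when it lies next to the green mark.
- green_mark (a point): where the pointer's end must come: on the circle of 30 mm radius about the dial's axis, just inside the green mark (a flat green bar 8 mm wide, reaching from 33 to 45 mm from the axis, lying on the white scale). The scale also has thin black ticks every 15 degrees.
- rack: white rack fixed to the table, 226 mm long (y), 50 mm wide, a 10 mm plate on two end walls, top at 122 mm. Three 14 mm holes at x = 0, y = -78, 0, +78 mm; in each hangs a pin, its handle's underside on the plate (tip 4 mm, handle top 162 mm above the table). To free it lift it straight up 118 mm. Origin: centre of underside, z up. Which pin is where varies; rack left or right of fixture.
- green_pin: the pin to use: steel pin with a green handle: shank 12 mm in diameter, 118 mm long, its last 6 mm tapering to a 6 mm nose; above it a square plastic handle 24 x 24 mm, 40 mm long, its flat sides facing the pin's x and y, which in the rack are the rack's; about 120 g. The three pins differ in colour only. Origin at the tip, on the axis, z up towards the handle.
- green_pin_tip (a point): the tip of the green pin's shank, on its axis
- green_pin_handle (a point): point on the green pin's axis at the middle of its handle, 138 mm above its tip
- blue_pin: to be left in the rack: steel pin with a blue handle: shank 12 mm in diameter, 118 mm long, its last 6 mm tapering to a 6 mm nose; above it a square plastic handle 24 x 24 mm, 40 mm long, its flat sides facing the pin's x and y, which in the rack are the rack's; about 120 g. The three pins differ in colour only. Origin at the tip, on the axis, z up towards the handle.
- orange_pin: to be left in the rack: steel pin with an orange handle: shank 12 mm in diameter, 118 mm long, its last 6 mm tapering to a 6 mm nose; above it a square plastic handle 24 x 24 mm, 40 mm long, its flat sides facing the pin's x and y, which in the rack are the rack's; about 120 g. The three pins differ in colour only. Origin at the tip, on the axis, z up towards the handle.
- fixture: C-shaped aluminium fixture fixed to the table; origin on the table under the common vertical axis of its two brass bushings, z up. Base plate 120 x 90 mm (x from -75 to +45), top at 8 mm; upright spine at x = -59 to -41 mm; two arms carry the bushings one above the other. Nothing of it is higher than 116 mm. Free gap of 34 mm between base plate and lower bushing.
- upper_bushing (a point): centre of the upper bushing's mouth. The bushing is a square 34 mm brass block from 98 to 116 mm above the table, with a vertical 14.5 mm round through hole and a 4 mm countersunk lead-in; this point is at its top, 116 mm up
- lower_bushing (a point): centre of the lower bushing's mouth; the same brass block and hole, from 42 to 60 mm above the table, straight below the upper one; this point is at its top, 60 mm up

How it is judged:
By the outcome, as a careful person would: the job done as asked, in the order asked, and still so for the second after the job is handed in, while the arm keeps its last pose, push and grip.
It also fails if it takes over 64 s, if anything falls off the work surface, if the arm or the gripper's body presses on something with over 40 N, if the wrist force passes 120 N, or if a joint passes its speed limit or range.

## Robot

A 6-joint arm with a two-finger parallel gripper is mounted at the origin on the work surface. World frame = base frame: x ahead of the robot, y to its left, z up, the work surface at z = 0. Lengths are in mm, angles in degrees, forces in N, time in s.
With the tool pointing down it reaches from about 300 to 850 mm from the base axis. Payload 4.2 kg.
Tool frame: the origin (TCP) lies on the centre line of the jaws, within the pads' length; the fingertips stand 14 mm ahead of it and the grasp point (between the pads) lies 5 mm behind it; x points along the fingers, y is the direction in which the jaws open and shut, and the axes are right-handed (so a half turn about x gives the same grasp; the last joint's range is limited). The gripper opens to 91 mm and grips with 3 to 60 N. Pads are 32 mm wide; open, the fingers measure 118 mm over their backs; the gripper's body (76 mm by 178 mm) begins 60 mm behind the grasp point.
Start: joints at [65.374, 18.312, 89.639, -0, 72.044, -1.146], TCP at [229.098, 527.405, 227.976] pointing down, gripper open.
Joint ranges: [-177.97, 177.97], [-48.28, 115.42], [12.27, 149.76], [-77.06, 257.06], [2.81, 150.46], [-146.56, 146.56]. Speed limits (degrees/s): [147.25, 147.25, 180, 180, 180, 180].

## Interface

Orientations are given as [roll, pitch, yaw] about the fixed x, y, z axes, in that order (R = Rz(yaw) Ry(pitch) Rx(roll)).
In Python, from workcell import readout, optics, env gives the robot as it stands.
- The arm moves only by the shell command python3 -m creep 'ROWS' [OPENING] [FORCE]. ROWS is JSON, a list of rows, each an object with "translation": the shift along the world's x, y, z in cm, a list of three; "delta_rot": the turn, a rotation vector about the world's x, y, z in rad, a list of three. In form: [{"translation": [dx, dy, dz], "delta_rot": [rx, ry, rz]}, ...]. A call has 1 to 5 rows; each row shifts and turns the commanded pose from where the row before left it; what a row does not reach is not made up. A row lasts 1/12 s, in which the tool goes at most 41.7 mm and 7.16 degrees, less where a joint would pass 70% of its speed; a pose out of reach is approached as far as the arm can. A call with a gripper value outside its range is refused whole. OPENING is the gripper's target within -1 to 1 (fully open at 1, half-way at 0, shut at -1), set as the call begins (- or left out, the last holds). The fingers move at their own pace and stop on an object; FORCE is the grip in N (left out, the last holds). Time passes only in rows, so rows that do not move let the fingers close. It gives the time, the measured TCP pose, the force and the opening at its end, in the units of the state.
- readout.state(): the state, without advancing time (a new reading comes with each control period).
- optics.grab_frame(name): name is "side" or "top" or "wrist"; returns (picture, depth): 384x512x3 uint8, red, green, blue; 384x512 float32, mm along the optical axis (not along the pixel's ray), 0 where there is no reading.
- optics.camera_params(name): a dict with "mtx" (3x3 intrinsics, pixels), "k1" (the pictures are not rectified: a ray, as slopes to the right and down, at radius r is drawn at 1 + k1 r^2 times it, then the intrinsics apply), "R" (3x3) and "t" (3): a world point X has camera coordinates R X + t. Camera axes: x right, y down, z forward; pixel columns grow to the right and rows downward; lengths in mm; the calibration is good to about 2 mm. A picture is of the moment at which its call begins: read the wrist's pose just before it. camera_params takes no time and is no camera call; for the wrist camera it gives the pose at the moment of the call.
- env.job_done(): hands the job in, once; it reports no verdict.
The state is a dict: "time_s": time; "qpos": joint angles; "qvel": joint speeds; "effort": joint torques, N m; "ee_pos": TCP position; "ee_rot": TCP orientation; "force": force on the tool from outside, world axes, zero at the start; "torque": the same for the moment, N m; "gripper_width": finger opening in mm.
Only numpy, scipy, OpenCV 4.12 (cv2) and the standard library are available. Lean on these libraries where they do the work, as an engineer would, in place of code of your own. Each camera call takes 0.05 s, during which the arm holds its last target.

## Working session

There is one attempt and no reset: what is moved stays moved. The work goes in short steps, Python scripts to look and compute and a shell command to move; the robot and the scene stay as the last step left them, time stands still between calls to the robot, and variables do not carry over. Pictures are saved under pics/ and viewed, and the job is handed in when it is done.

```bash
ls; mkdir -p pics
cat > h.py <<'E'
import numpy as np, cv2
from workcell import readout, optics, env
def snap(name,fn):
    P=optics.camera_params(name); im,d=optics.grab_frame(name)
    cv2.imwrite(f'pics/{fn}.png',im[:,:,::-1]); np.savez(f'pics/{fn}.npz',im=im,d=d,**{k:np.array(P[k]) for k in('mtx','k1','R','t')})
    return im,d
def load(fn): return np.load(f'pics/{fn}.npz')
def ray(S,u,v):
    K=S['mtx'];k=float(S['k1'])
    p=cv2.undistortPoints(np.array([[[u,v]]],float),K,np.array([k,0,0,0.])) [0,0]
    return np.array([p[0],p[1],1.])
def on_z(S,u,v,z):
    R=S['R'];t=S['t'];d=R.T@ray(S,u,v);c=-R.T@t
    return c+d*(z-c[2])/d[2]
def at_d(S,u,v):
    z=S['d'][int(round(v)),int(round(u))]
    return S['R'].T@(ray(S,u,v)*z-S['t'])
def proj(S,X):
    c=S['R']@np.array(X,float)+S['t'];x,y=c[:2]/c[2];f=1+float(S['k1'])*(x*x+y*y)
    return (S['mtx']@np.array([x*f,y*f,1]))[:2]
E
python3 - <<'E'
from h import *
for n in('top','side','wrist'): snap(n,n+'0')
S=load('top0');print(S['mtx'],S['k1'],S['R'],S['t'])
print(readout.state())
E
```

```text
pics
[[430.89063359   0.         255.31716265]
 [  0.         430.89063359 191.36855518]
 [  0.           0.           1.        ]] -0.10754688694494957 [[ 0.00353858 -0.99982613 -0.0183079 ]
 [-0.99811946 -0.00241096 -0.06125143]
 [ 0.06119664  0.01849022 -0.99795445]] [  34.89800204  506.11036105 1223.86675004]
{'time_s': 0.15, 'qpos': array([ 6.53725100e+01,  1.83436114e+01,  8.96895822e+01,  2.14129463e-03,
        7.20435096e+01, -1.14563218e+00]), 'qvel': array([-0.01859667, -0.18806471, -0.17306522, -0.0548217 ,  0.0341973 ,
        0.00671181]), 'effort': array([-5.27585798e-04, -4.12775266e+01, -2.32152593e+01,  7.25716352e-02,
        4.33322077e-02, -9.70458086e-05]), 'ee_pos': array([228.95312986, 527.06787241, 227.31474987]), 'ee_rot': array([ -92.66620787,   89.92326975, -116.14872724]), 'force': array([ 0.31511856, -0.00662102,  0.23582798]), 'torque': array([-0.01172599,  0.00526811, -0.02790816]), 'gripper_width': 91.10446635424778}
```

View pics/top0.png

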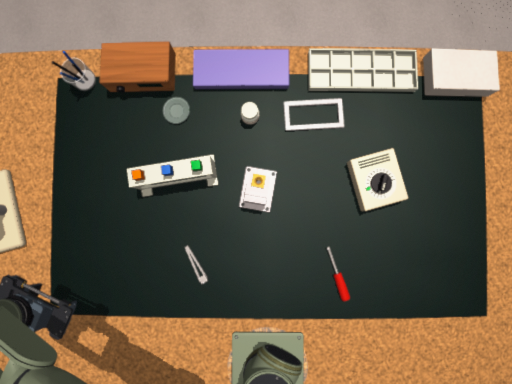

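View pics/side0.png

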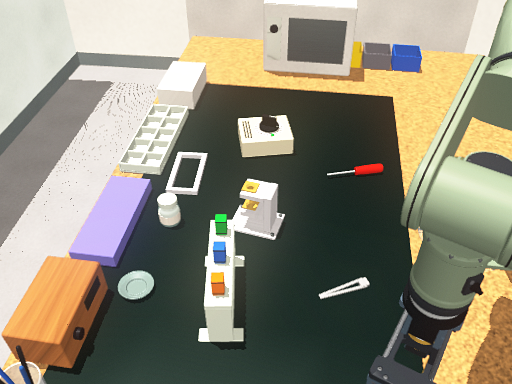

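View pics/wrist0.png

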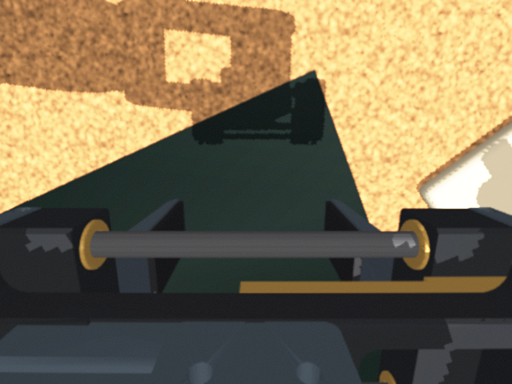

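The top view shows the rack at left (orange, blue, green handles; green at about 196,165), the fixture near (258,188) and the lamp box near (378,180). The side view agrees. I'll enlarge these areas.

Run:
```python
from h import *
im=load('top0')['im'][:,:,::-1]
a=cv2.resize(im[145:215,343:413],None,fx=8,fy=8,interpolation=cv2.INTER_CUBIC)
cv2.imwrite('pics/c_dial.png',a)
a=cv2.resize(im[145:220,120:285],None,fx=4.8,fy=4.8,interpolation=cv2.INTER_CUBIC)
cv2.imwrite('pics/c_rack.png',a)
im=load('side0')['im'][:,:,::-1]
cv2.imwrite('pics/c_side.png',cv2.resize(im[100:300,190:310],None,fx=3,fy=3,interpolation=cv2.INTER_CUBIC))
```

```text
(no output)
```

View pics/c_dial.png

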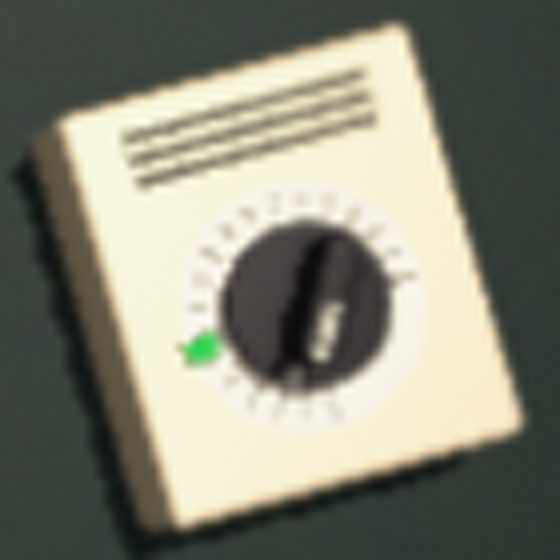

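View pics/c_rack.png

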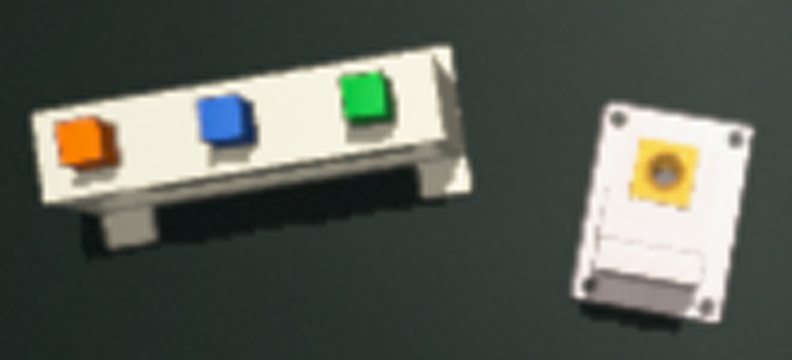

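View pics/c_side.png

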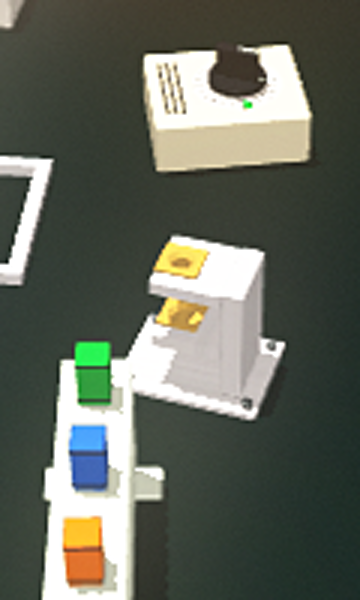

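Run:
```python
from h import *
S=load('top0')
f=lambda x,y,s,x0,y0:(x0+(x+.5)/s-.5,y0+(y+.5)/s-.5)
D=lambda x,y,z:on_z(S,*f(x,y,8,343,145),z)
Rk=lambda x,y,z:on_z(S,*f(x,y,4.8,120,145),z)
c=[D(*p,55) for p in((62,125),(402,25),(522,428),(175,528))]
print('box corners',*[x.round(1) for x in c]); m=np.mean(c,0);print(m)
ax=(c[0]+c[1]-c[2]-c[3]);ax/=np.linalg.norm(ax[:2]);print('boxyaw',np.degrees(np.arctan2(ax[1],ax[0])), 'dial',m-12*ax)
dc=m-12*ax
c2=D(305,307,66);print('dial c',c2)
for n,x,z in(('ptr',(296,378),66),('green',(203,348),56)):
  p=D(*x,z);v=(p-c2)[:2];print(n,p,np.linalg.norm(v),np.degrees(np.arctan2(v[1],v[0])))
pins=[Rk(*p,162) for p in((78,142),(220,120),(362,98))];print('pins',*pins)
v=pins[0]-pins[2];print(np.linalg.norm(v),'rack yaw',np.degrees(np.arctan2(v[1],v[0]))-90)
c=[Rk(*p,122) for p in((33,112),(432,55),(450,140),(45,203))]
print('rack',*[x.round(1) for x in c],np.mean(c,0))
print('bush',Rk(665,172,116), [Rk(*p,116).round(1) for p in((640,138),(698,143),(690,208),(630,198))])
for n in('c_',):pass
d=S['d'];print(d[170:178,254:263])
```

```text
box corners [ 591.8 -230.4   55. ] [ 628.  -351.9   55. ] [ 485.8 -392.1   55. ] [ 450.8 -268.5   55. ]
[ 539.11591085 -310.72547655   55.        ]
boxyaw 15.443429709931467 dial [ 527.54918479 -313.92091836   55.        ]
dial c [ 527.2067265  -312.37530288   66.        ]
ptr [ 502.52732026 -308.84630777   66.        ] 24.930441208608325 171.86224038255708
green [ 513.5502598  -278.84344844   56.        ] 36.20613684575954 112.15951765519715
pins [540.68513352 341.96688062 162.        ] [552.47482808 264.72568227 162.        ] [564.23935985 188.30745972 162.        ]
155.4542350951844 rack yaw 8.71494871997588
rack [561.6 380.1 122. ] [593.1 156.1 122. ] [545.9 145.6 122. ] [510.6 372.  122. ] [552.79334467 263.47088444 122.        ]
bush [528.88119973  27.15979786 116.        ] [array([547.7,  41. , 116. ]), array([545.,   9., 116.]), array([509. ,  13.3, 116. ]), array([514.5,  46.4, 116. ])]
[[1250.5532 1252.123  1246.4257 1250.426  1249.3696 1246.4292 1261.5674
  1255.5353 1247.4097]
 [1248.7943 1251.9839 1252.3785 1250.4493 1254.9899 1251.9552 1250.4744
  1251.1271 1251.3464]
 [1254.581  1249.3507 1249.3452 1255.0314 1251.7401 1250.7853 1250.2844
  1254.2255 1251.5841]
 [1253.4316 1253.8674 1249.7549 1248.0089 1256.981  1251.1012 1249.4457
  1249.3455 1251.1414]
 [1143.3335 1141.3013 1139.5973 1143.0557 1141.8363 1249.6396 1252.3098
  1250.3964 1249.7456]
 [1142.8268    0.     1142.1267 1143.3698 1138.2184 1142.3782 1146.907
  1141.7715 1143.5715]
 [1144.769  1143.8251 1141.792  1140.506  1138.4031 1142.0201 1140.859
  1136.9552 1140.6296]
 [1140.3347 1139.8954 1141.0537 1141.6971 1142.5599 1143.7462 1143.7391
  1140.3706 1141.5176]]
```

```bash
cat >> h.py <<'E'
from scipy.spatial.transform import Rotation as Ro
def tool(s=None):
    s=s or readout.state(); M=Ro.from_euler('xyz',s['ee_rot'],degrees=True).as_matrix()
    y=M[:,1]; return dict(t=round(s['time_s'],2),p=s['ee_pos'].round(1),xax=M[:,0].round(4),yang=round(np.degrees(np.arctan2(y[1],y[0])),2),q=s['qpos'].round(1),F=s['force'].round(1),T=s['torque'].round(2),w=round(s['gripper_width'],1))
E
python3 -c "
from h import *
print(tool());P=optics.camera_params('wrist');R=P['R'];print(P['mtx'],P['k1'],R,-R.T@P['t'])"
python3 -m creep '[{"translation":[1.2,-3.8,0],"delta_rot":[0,0,-0.02]},{"translation":[1.2,-3.8,0],"delta_rot":[0,0,-0.1]},{"translation":[1.2,-3.8,0],"delta_rot":[0,0,-0.1]},{"translation":[1.2,-3.8,0],"delta_rot":[0,0,-0.1]},{"translation":[1.2,-3.8,0],"delta_rot":[0,0,-0.1]}]' 1 30
python3 -c "
from h import *
print(tool())"
```

```text
{'t': 0.15, 'p': array([229. , 527.1, 227.3]), 'xax': array([-6.0e-04, -1.2e-03, -1.0e+00]), 'yang': np.float64(66.52), 'q': array([65.4, 18.3, 89.7,  0. , 72. , -1.1]), 'F': array([ 0.3, -0. ,  0.2]), 'T': array([-0.01,  0.01, -0.03]), 'w': 91.1}
[[277.46372248   0.         254.11471431]
 [  0.         277.46372248 187.61876504]
 [  0.           0.           1.        ]] -0.008940389426870714 [[ 3.98831481e-01  9.17024064e-01 -5.60857740e-04]
 [ 8.90843108e-01 -3.87299632e-01  2.37481689e-01]
 [ 2.17559204e-01 -9.52148101e-02 -9.71391853e-01]] [166.38907877 553.91634926 385.14023093]
time_s: 0.57
ee_pos: [289.0, 335.5, 227.7]
ee_rot: [-56.4, 90.0, -104.1]
force: [0.4, -0.1, -0.2]
gripper_width: 91.3
{'t': 0.57, 'p': array([289. , 335.5, 227.7]), 'xax': array([-1.e-04, -5.e-04, -1.e+00]), 'yang': np.float64(42.23), 'q': array([ 47.8,   6.4, 105.6,  -0. ,  68.1,   5.6]), 'F': array([ 0.4, -0.1, -0.2]), 'T': array([-0.08, -0.04, -0.08]), 'w': 91.3}
```

```bash
python3 -m creep '[{"translation":[0.9,-4,0],"delta_rot":[0,0,0.044]},{"translation":[0.9,-4,0],"delta_rot":[0,0,0.044]},{"translation":[0.9,-4,0],"delta_rot":[0,0,0.044]},{"translation":[0.9,-4,0],"delta_rot":[0,0,0.044]},{"translation":[0.9,-4,0],"delta_rot":[0,0,0.044]}]'
python3 -m creep '[{"translation":[0.9,-4,0],"delta_rot":[0,0,0.044]},{"translation":[0.9,-4,0],"delta_rot":[0,0,0.044]},{"translation":[0.9,-4,0],"delta_rot":[0,0,0.044]},{"translation":[0.9,-4,0],"delta_rot":[0,0,0.044]},{"translation":[0.9,-4,0],"delta_rot":[0,0,0.044]}]'
python3 -m creep '[{"translation":[0.9,-4,0],"delta_rot":[0,0,0.044]},{"translation":[0.9,-4,0],"delta_rot":[0,0,0.044]},{"translation":[0.9,-4,0],"delta_rot":[0,0,0.044]},{"translation":[0.9,-4,0],"delta_rot":[0,0,0.044]},{"translation":[0.9,-4,0],"delta_rot":[0,0,0.044]}]'
python3 -m creep '[{"translation":[0.5,-3.5,0],"delta_rot":[0,0,0.04]},{"translation":[0,0,0],"delta_rot":[0,0,0]}]'
python3 -c "
from h import *
print(tool());snap('wrist','w1')"
```

```text
time_s: 0.98
ee_pos: [333.8, 135.5, 228.0]
ee_rot: [49.1, 90.0, 14.3]
force: [1.8, 0.7, -0.4]
gripper_width: 91.2
time_s: 1.4
ee_pos: [378.8, -64.7, 228.1]
ee_rot: [36.7, 90.0, 14.5]
force: [1.6, 0.6, -0.6]
gripper_width: 91.3
time_s: 1.82
ee_pos: [423.8, -264.7, 227.8]
ee_rot: [117.0, 90.0, 107.4]
force: [0.5, 0.7, 0.1]
gripper_width: 91.2
time_s: 1.98
ee_pos: [430.0, -303.5, 227.2]
ee_rot: [-70.2, 89.8, -77.9]
force: [-0.4, 0.8, -0.3]
gripper_width: 91.6
{'t': 1.98, 'p': array([ 430. , -303.5,  227.2]), 'xax': array([ 7.0e-04, -3.2e-03, -1.0e+00]), 'yang': np.float64(82.38), 'q': array([-3.640e+01,  1.390e+01,  9.610e+01, -1.000e-01,  6.990e+01,
       -1.187e+02]), 'F': array([-0.4,  0.8, -0.3]), 'T': array([ 0.01, -0.04, -0.01]), 'w': 91.6}
```

View pics/w1.png

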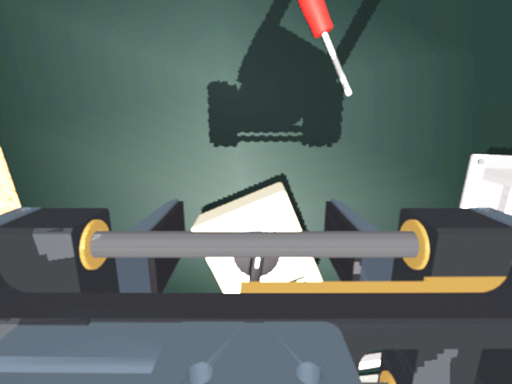

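The lamp box shows low in the wrist view, with the dial near (257,260) partly hidden by the gripper; moving forward will uncover it.

```bash
python3 -m creep '[{"translation":[4,-0.2,0],"delta_rot":[0,0,0]},{"translation":[4,-0.2,0],"delta_rot":[0,0,0]},{"translation":[4,-0.2,0],"delta_rot":[0,0,0]},{"translation":[4,-0.2,0],"delta_rot":[0,0,0]},{"translation":[0,0,0],"delta_rot":[0,0,0]}]'
python3 -c "
from h import *
print(tool());im,d=snap('wrist','w2')
cv2.imwrite('pics/w2c.png',cv2.resize(im[0:225,130:400,::-1],None,fx=2.6,fy=2.6,interpolation=cv2.INTER_CUBIC))"
```

```text
time_s: 2.45
ee_pos: [595.2, -303.9, 225.8]
ee_rot: [30.2, 89.8, 23.0]
force: [0.4, -0.2, -0.5]
gripper_width: 91.6
{'t': 2.45, 'p': array([ 595.2, -303.9,  225.8]), 'xax': array([ 0.0028,  0.0012, -1.    ]), 'yang': np.float64(82.76), 'q': array([-2.810e+01,  2.690e+01,  7.650e+01,  1.000e-01,  7.660e+01,
       -1.109e+02]), 'F': array([ 0.4, -0.2, -0.5]), 'T': array([0.05, 0.04, 0.02]), 'w': 91.6}
```

View pics/w2c.png

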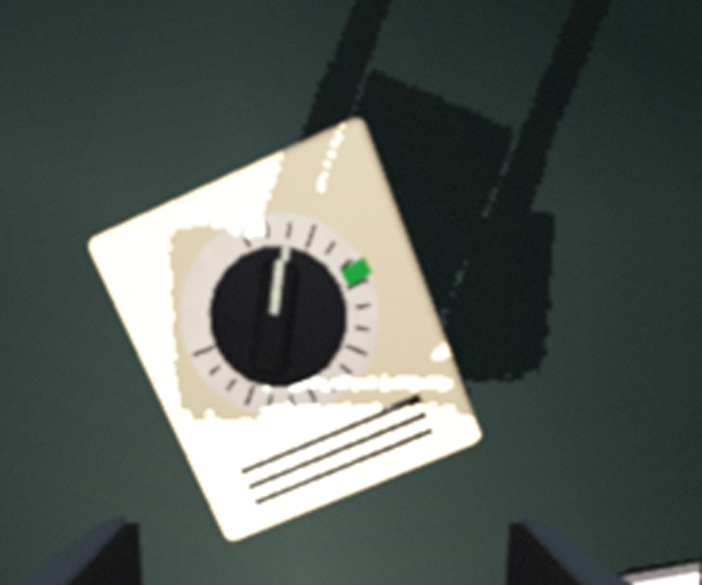

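Clear view: dial centre near crop (279,316), pointer end (288,249), green mark centre (356,272).

Run:
```python
from h import *
S=load('w2');s=2.6
f=lambda x,y:((x+.5)/s-.5+130,(y+.5)/s-.5)
D=lambda p,z:on_z(S,*f(*p),z)
c=D((279,316),66);print('c',c, [D(p,66).round(1) for p in((211,315),(347,316),(279,246),(279,385))])
co=[D(p,55) for p in((90,243),(361,118),(481,436),(231,540))];m=np.mean(co,0)
ax=co[2]+co[3]-co[0]-co[1];ax/=np.linalg.norm(ax[:2]);print('boxyaw',np.degrees(np.arctan2(ax[1],ax[0])),'dial',m-12*ax)
g=D((356,272),56);p=D((288,249),66);
for n,x in(('g',g),('p',p)):
  for cc in(c,): v=(x-cc)[:2];print(n,x,np.linalg.norm(v),np.degrees(np.arctan2(v[1],v[0])))
a,b=D((275,310),96),D((284,262),96);v=b-a;print('bar line',np.degrees(np.arctan2(v[1],v[0])))
```

```text
c [ 527.17409236 -314.0120518    66.        ] [array([ 523.1, -342.8,   66. ]), array([ 530.9, -285.1,   66. ]), array([ 498.9, -310. ,   66. ]), array([ 556.3, -318.2,   66. ])]
boxyaw 15.67817463158567 dial [ 527.86014543 -313.95538133   55.        ]
g [ 512.9439229  -278.69718336   56.        ] 38.07410742687078 111.94703053375795
p [ 500.57245974 -306.41553716   66.        ] 27.665030142146712 164.06247362907175
bar line 160.940016174595
```

```bash
python3 -m creep '[{"translation":[-3.4,-0.5,-1],"delta_rot":[0,0,-0.086]},{"translation":[-3.4,-0.5,-2],"delta_rot":[0,0,-0.085]},{"translation":[0,0,-3],"delta_rot":[0,0,0]},{"translation":[0,0,-1],"delta_rot":[0,0,0]},{"translation":[0,0,0],"delta_rot":[0,0,0]}]'
python3 -c "
from h import *
print(tool())"
```

```text
time_s: 2.92
ee_pos: [518.6, -313.9, 155.8]
ee_rot: [161.5, 89.6, 144.3]
force: [1.5, 1.1, 0.4]
gripper_width: 90.8
{'t': 2.92, 'p': array([ 518.6, -313.9,  155.8]), 'xax': array([-0.005 ,  0.0036, -1.    ]), 'yang': np.float64(72.76), 'q': array([ -32.3,   24.2,   91.3,    0. ,   64.8, -105.1]), 'F': array([1.5, 1.1, 0.4]), 'T': array([-0.06, -0.02,  0.01]), 'w': 90.8}
```

```bash
python3 -m creep '[{"translation":[0,0,0],"delta_rot":[0,0,0]},{"translation":[0,0,0],"delta_rot":[0,0,0]},{"translation":[0,0,0],"delta_rot":[0,0,0]}]'
```

```text
time_s: 3.17
ee_pos: [522.5, -315.9, 159.6]
ee_rot: [-12.6, 89.8, -29.8]
force: [0.4, 0.4, -0.7]
gripper_width: 91.3
```

```bash
python3 -m creep '[{"translation":[0.5,0.2,-2],"delta_rot":[0,0,0]},{"translation":[0,0,-2],"delta_rot":[0,0,0]},{"translation":[0,0,-1.5],"delta_rot":[0,0,0]},{"translation":[0,0,0],"delta_rot":[0,0,0]},{"translation":[0,0,0],"delta_rot":[0,0,0]}]'
python3 -m creep '[{"translation":[0,0,-1],"delta_rot":[0,0,0]},{"translation":[0,0,-0.9],"delta_rot":[0,0,0]},{"translation":[0,0,0],"delta_rot":[0,0,0]},{"translation":[0,0,0],"delta_rot":[0,0,0]}]'
python3 -c "
from h import *
print(tool());im,d=snap('side','s2')
cv2.imwrite('pics/s2c.png',cv2.resize(im[40:190,190:340,::-1],None,fx=4,fy=4,interpolation=cv2.INTER_CUBIC))"
```

```text
time_s: 3.58
ee_pos: [526.5, -313.6, 103.2]
ee_rot: [125.9, 90.0, 108.7]
force: [-0.1, -0.5, 0.5]
gripper_width: 91.3
time_s: 3.92
ee_pos: [525.9, -313.5, 83.6]
ee_rot: [161.6, 89.9, 144.4]
force: [-0.2, 0.0, -0.2]
gripper_width: 91.2
{'t': 3.92, 'p': array([ 525.9, -313.5,   83.6]), 'xax': array([-7.e-04,  5.e-04, -1.e+00]), 'yang': np.float64(72.76), 'q': array([ -31.9,   28.4,   95.8,    0. ,   55.8, -104.6]), 'F': array([-0.2,  0. , -0.2]), 'T': array([-0.04, -0.  , -0.05]), 'w': 91.2}
```

View pics/s2c.png

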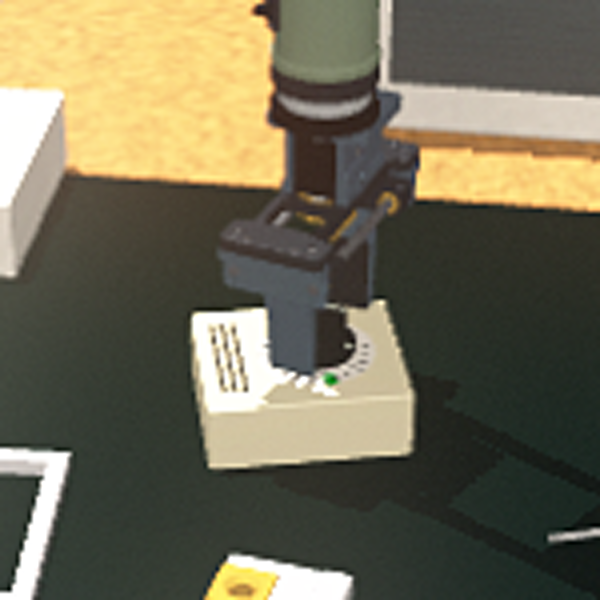

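The fingers straddle the dial's bar, just above the skirt. Now I'll nudge x and close with light force.

```bash
python3 -m creep '[{"translation":[0.15,0,0.1],"delta_rot":[0,0,0]},{"translation":[0,0,0],"delta_rot":[0,0,0]},{"translation":[0,0,0],"delta_rot":[0,0,0]},{"translation":[0,0,0],"delta_rot":[0,0,0]},{"translation":[0,0,0],"delta_rot":[0,0,0]}]' -1 15
python3 -m creep '[{"translation":[0,0,0],"delta_rot":[0,0,0]},{"translation":[0,0,0],"delta_rot":[0,0,0]},{"translation":[0,0,0],"delta_rot":[0,0,0]},{"translation":[0,0,0],"delta_rot":[0,0,0]},{"translation":[0,0,0],"delta_rot":[0,0,0]}]'
python3 -c "
from h import *
print(tool())"
```

```text
time_s: 4.38
ee_pos: [527.7, -313.6, 85.1]
ee_rot: [8.8, 90.0, -8.5]
force: [0.1, -0.7, 0.3]
gripper_width: 60.3
time_s: 4.8
ee_pos: [527.6, -313.6, 85.0]
ee_rot: [118.7, 90.0, 101.5]
force: [-0.5, 0.5, -0.0]
gripper_width: 27.4
{'t': 4.8, 'p': array([ 527.6, -313.6,   85. ]), 'xax': array([-0.e+00,  1.e-04, -1.e+00]), 'yang': np.float64(72.77), 'q': array([ -31.8,   28.5,   95.5,    0. ,   56. , -104.6]), 'F': array([-0.5,  0.5, -0. ]), 'T': array([ 0.06, -0.01,  0.01]), 'w': 27.4}
```

```bash
python3 -m creep '[{"translation":[0,0,0],"delta_rot":[0,0,0]},{"translation":[0,0,0],"delta_rot":[0,0,0]},{"translation":[0,0,0],"delta_rot":[0,0,0]},{"translation":[0,0,0],"delta_rot":[0,0,0]},{"translation":[0,0,0],"delta_rot":[0,0,0]}]'
python3 -c "
from h import *
print(tool())"
python3 -m creep '[{"translation":[0,0,0],"delta_rot":[0,0,-0.05]},{"translation":[0,0,0],"delta_rot":[0,0,-0.1]},{"translation":[0,0,0],"delta_rot":[0,0,-0.1]},{"translation":[0,0,0],"delta_rot":[0,0,-0.1]},{"translation":[0,0,0],"delta_rot":[0,0,-0.1]}]'
python3 -m creep '[{"translation":[0,0,0],"delta_rot":[0,0,-0.1]},{"translation":[0,0,0],"delta_rot":[0,0,-0.1]},{"translation":[0,0,0],"delta_rot":[0,0,-0.1]},{"translation":[0,0,0],"delta_rot":[0,0,-0.1]},{"translation":[0,0,0],"delta_rot":[0,0,-0.05]}]'
python3 -m creep '[{"translation":[0,0,0],"delta_rot":[0,0,0]},{"translation":[0,0,0],"delta_rot":[0,0,0]},{"translation":[0,0,0],"delta_rot":[0,0,0]}]'
python3 -c "
from h import *
print(tool())"
```

```text
time_s: 5.22
ee_pos: [527.2, -314.2, 85.0]
ee_rot: [-109.7, 89.9, -126.9]
force: [-1.9, -4.0, 0.4]
gripper_width: 13.8
{'t': 5.22, 'p': array([ 527.2, -314.2,   85. ]), 'xax': array([-7.e-04, -1.e-03, -1.e+00]), 'yang': np.float64(72.78), 'q': array([-3.180e+01,  2.850e+01,  9.550e+01, -1.000e-01,  5.600e+01,
       -1.046e+02]), 'F': array([-1.9, -4. ,  0.4]), 'T': array([-0.76,  0.49,  0.04]), 'w': 13.8}
time_s: 5.63
ee_pos: [527.6, -313.4, 85.0]
ee_rot: [110.6, 90.0, 67.3]
force: [-0.9, -0.9, 0.4]
gripper_width: 13.7
time_s: 6.05
ee_pos: [528.5, -312.8, 85.0]
ee_rot: [102.9, 89.9, 33.8]
force: [1.0, 0.9, -0.3]
gripper_width: 14.0
time_s: 6.3
ee_pos: [528.5, -312.8, 85.0]
ee_rot: [104.4, 89.9, 35.6]
force: [2.9, 2.6, -2.2]
gripper_width: 13.9
{'t': 6.3, 'p': array([ 528.5, -312.8,   85. ]), 'xax': array([ 0.0018,  0.0013, -1.    ]), 'yang': np.float64(21.23), 'q': array([-31.8,  28.5,  95.5,   0.1,  56. , -53.1]), 'F': array([ 2.9,  2.6, -2.2]), 'T': array([ 0.39, -0.61, -0.06]), 'w': 13.9}
```

```bash
python3 -m creep '[{"translation":[0,0,0],"delta_rot":[0,0,0]},{"translation":[0,0,0],"delta_rot":[0,0,0]},{"translation":[0,0,0],"delta_rot":[0,0,0]},{"translation":[0,0,0],"delta_rot":[0,0,0]},{"translation":[0,0,0],"delta_rot":[0,0,0]}]' 1
python3 -m creep '[{"translation":[0,0,0],"delta_rot":[0,0,0]},{"translation":[0,0,1],"delta_rot":[0,0,0]},{"translation":[0,0,3],"delta_rot":[0,0,0]},{"translation":[0,0,3],"delta_rot":[0,0,0]},{"translation":[0,0,3],"delta_rot":[0,0,0]}]'
python3 -m creep '[{"translation":[0.8,-2,2],"delta_rot":[0,0,0]},{"translation":[0.8,-2,2],"delta_rot":[0,0,0]},{"translation":[0.8,-2,0],"delta_rot":[0,0,0]},{"translation":[0,0,0],"delta_rot":[0,0,0]},{"translation":[0,0,0],"delta_rot":[0,0,0]}]'
python3 -c "
from h import *
print(tool());im,d=snap('wrist','w3')
cv2.imwrite('pics/w3c.png',cv2.resize(im[0:225,130:400,::-1],None,fx=2.6,fy=2.6,interpolation=cv2.INTER_CUBIC))"
```

```text
time_s: 6.72
ee_pos: [527.4, -313.7, 85.0]
ee_rot: [-102.7, 90.0, -171.5]
force: [0.1, -0.1, 0.5]
gripper_width: 44.3
time_s: 7.13
ee_pos: [527.4, -313.5, 186.7]
ee_rot: [-140.9, 90.0, 150.3]
force: [0.5, 0.6, 0.1]
gripper_width: 77.9
time_s: 7.55
ee_pos: [551.5, -374.2, 225.3]
ee_rot: [99.7, 90.0, 30.9]
force: [0.3, 0.8, -1.0]
gripper_width: 90.9
{'t': 7.55, 'p': array([ 551.5, -374.2,  225.3]), 'xax': array([ 2.e-04,  1.e-04, -1.e+00]), 'yang': np.float64(21.14), 'q': array([-35.2,  26.8,  76.7,   0. ,  76.5, -56.3]), 'F': array([ 0.3,  0.8, -1. ]), 'T': array([-0.01,  0.06, -0.01]), 'w': 90.9}
```

View pics/w3c.png

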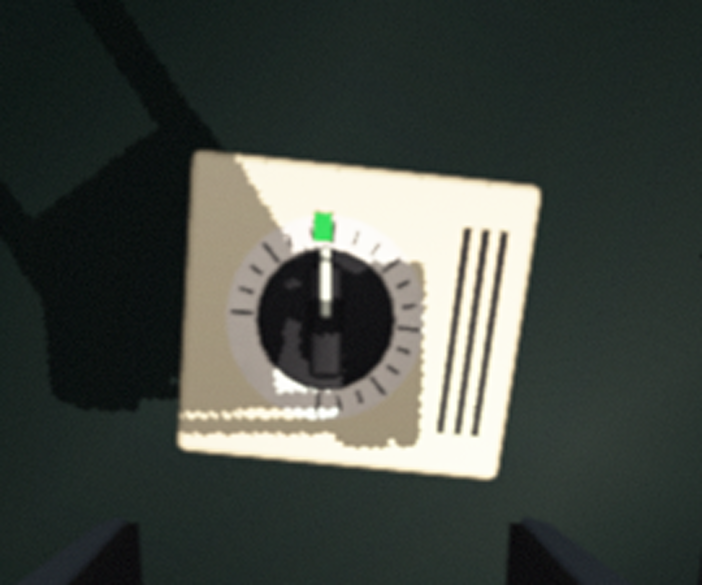

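The pointer end (325,250) sits right beside the centre of the green mark (323,227). A quick angle check follows, then on to the pin.

Run:
```python
from h import *
S=load('w3');s=2.6
D=lambda p,z:on_z(S,(p[0]+.5)/s-.5+130,(p[1]+.5)/s-.5,z)
c=D((326,317),66)
for q,z in(((325,250),66),((323,227),56)):
  v=(D(q,z)-c)[:2];print(np.degrees(np.arctan2(v[1],v[0])))
print(c)
```

```text
112.03619848830715
113.05360795633615
[ 527.69818243 -313.19905642   66.        ]
```

```bash
python3 -m creep '[{"translation":[-0.1,3.7,0],"delta_rot":[0,0,-0.024]},{"translation":[-0.1,3.7,0],"delta_rot":[0,0,-0.024]},{"translation":[-0.1,3.7,0],"delta_rot":[0,0,-0.024]},{"translation":[-0.1,3.7,0],"delta_rot":[0,0,-0.024]},{"translation":[-0.1,3.7,0],"delta_rot":[0,0,-0.024]}]'
python3 -m creep '[{"translation":[-0.1,3.7,0],"delta_rot":[0,0,-0.024]},{"translation":[-0.1,3.7,0],"delta_rot":[0,0,-0.024]},{"translation":[-0.1,3.7,0],"delta_rot":[0,0,-0.024]},{"translation":[-0.1,3.7,0],"delta_rot":[0,0,-0.024]},{"translation":[0,0,0],"delta_rot":[0,0,0]}]'
python3 -m creep '[{"translation":[0,0,0],"delta_rot":[0,0,0]},{"translation":[0,0,0],"delta_rot":[0,0,0]}]'
python3 -c "
from h import *
print(tool());im,d=snap('wrist','w4')
cv2.imwrite('pics/w4c.png',cv2.resize(im[0:225,130:400,::-1],None,fx=2.6,fy=2.6,interpolation=cv2.INTER_CUBIC))"
```

```text
time_s: 8.02
ee_pos: [545.2, -186.0, 224.7]
ee_rot: [-138.9, 89.9, 145.4]
force: [1.4, -0.2, 0.8]
gripper_width: 91.3
time_s: 8.43
ee_pos: [540.8, -34.2, 224.9]
ee_rot: [-164.3, 89.8, 114.8]
force: [-0.2, -0.3, 0.2]
gripper_width: 91.3
time_s: 8.6
ee_pos: [541.9, -40.3, 224.9]
ee_rot: [-62.2, 90.0, -143.3]
force: [1.1, 0.3, 0.4]
gripper_width: 91.2
{'t': 8.6, 'p': array([541.9, -40.3, 224.9]), 'xax': array([-6.e-04, -4.e-04, -1.e+00]), 'yang': np.float64(8.91), 'q': array([ -5.5,  15.6,  94. ,  -0. ,  70.4, -14.3]), 'F': array([1.1, 0.3, 0.4]), 'T': array([-0.04,  0.03,  0.02]), 'w': 91.2}
```

View pics/w4c.png

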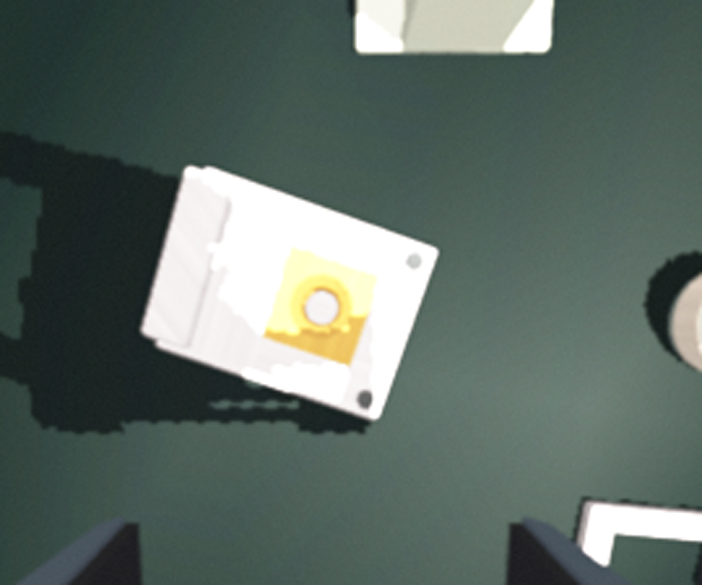

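Run:
```python
from h import *
S=load('w4');s=2.6
D=lambda p,z:on_z(S,(p[0]+.5)/s-.5+130,(p[1]+.5)/s-.5,z)
q=[D(p,116) for p in((290,247),(377,275),(352,363),(266,332))];print(np.round(q,1),np.mean(q,0),[np.linalg.norm(q[i]-q[i-1]).round(1) for i in range(4)])
print(D((322,306),116),D((322,308),98))
im=cv2.resize(S['im'][80:155,220:290,::-1],None,fx=8,fy=8,interpolation=cv2.INTER_CUBIC);cv2.imwrite('pics/w4b.png',im)
```

```text
[[514.9  45.9 116. ]
 [546.8  41.3 116. ]
 [543.    9.5 116. ]
 [510.5  15.6 116. ]] [528.80101657  28.09405512 116.        ] [np.float64(30.6), np.float64(32.2), np.float64(32.1), np.float64(33.1)]
[529.11404935  27.75212957 116.        ] [529.16994364  27.1676806   98.        ]
```

View pics/w4b.png

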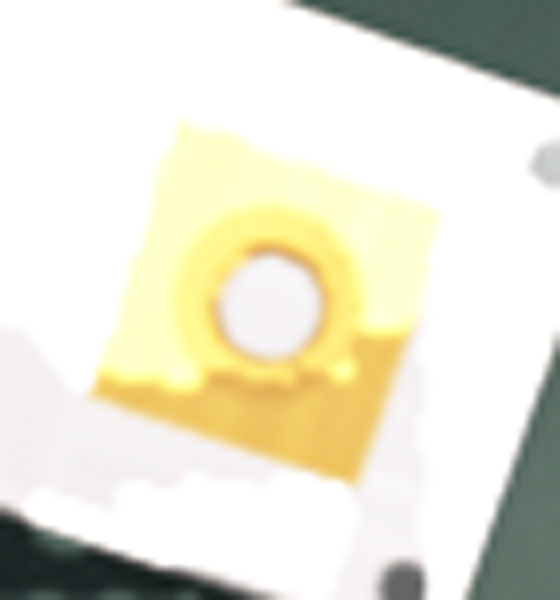

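```bash
python3 -m creep '[{"translation":[0.8,3.8,0],"delta_rot":[0,0,0]},{"translation":[0.8,3.8,0],"delta_rot":[0,0,0]},{"translation":[0.8,3.8,0],"delta_rot":[0,0,0]},{"translation":[0.8,3.8,0],"delta_rot":[0,0,0]},{"translation":[0,1,0],"delta_rot":[0,0,0]}]'
python3 -m creep '[{"translation":[0,0,0],"delta_rot":[0,0,0]},{"translation":[0,0,0],"delta_rot":[0,0,0]},{"translation":[0,0,0],"delta_rot":[0,0,0]}]'
python3 -c "
from h import *
print(tool());im,d=snap('wrist','w5')
cv2.imwrite('pics/w5c.png',cv2.resize(im[0:225,130:400,::-1],None,fx=2.6,fy=2.6,interpolation=cv2.INTER_CUBIC))"
```

```text
time_s: 9.07
ee_pos: [575.9, 124.6, 224.5]
ee_rot: [153.7, 89.9, 72.6]
force: [1.0, -0.5, -0.4]
gripper_width: 91.1
time_s: 9.32
ee_pos: [574.4, 119.4, 224.8]
ee_rot: [-36.2, 89.9, -117.5]
force: [0.0, 0.6, -0.5]
gripper_width: 91.0
{'t': 9.32, 'p': array([574.4, 119.4, 224.8]), 'xax': array([-5.e-04, -1.e-03, -1.e+00]), 'yang': np.float64(8.72), 'q': array([10.6, 19.5, 88.3, -0.1, 72.2,  1.9]), 'F': array([ 0. ,  0.6, -0.5]), 'T': array([-0.07,  0.05,  0.01]), 'w': 91.0}
```

View pics/w5c.png

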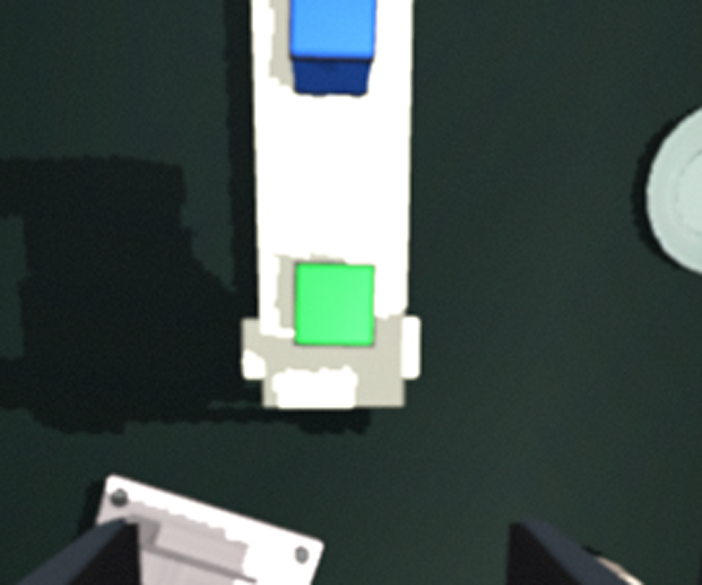

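Green handle's top: corners about (296,264), (375,265), (374,345), (297,345); rack edges are vertical in the picture, so yaw is already about right.

Run:
```python
from h import *
S=load('w5');s=2.6
D=lambda p,z:on_z(S,(p[0]+.5)/s-.5+130,(p[1]+.5)/s-.5,z)
q=np.array([D(p,162) for p in((296,264),(375,265),(375,345),(296,345))]);print(q.round(1),q.mean(0))
v=q[1]+q[2]-q[0]-q[3];print(np.degrees(np.arctan2(v[1],v[0])))
a,b=D((252,60),122),D((261,315),122);v=a-b;print(np.degrees(np.arctan2(v[1],v[0]))-90)
a,b=D((412,60),122),D((407,310),122);v=a-b;print(np.degrees(np.arctan2(v[1],v[0]))-90)
b1=D((333,57),162);print(b1)
```

```text
[[552.7 197.7 162. ]
 [575.6 201.  162. ]
 [579.4 178.3 162. ]
 [556.  174.7 162. ]] [565.91425898 187.9184475  162.        ]
8.353750590397524
9.627511427295829
9.038887103056766
[554.94856649 253.397979   162.        ]
```

```bash
python3 -m creep '[{"translation":[-0.45,3.43,0],"delta_rot":[0,0,0]},{"translation":[-0.45,3.43,0],"delta_rot":[0,0,0]},{"translation":[0,0,-1],"delta_rot":[0,0,0]},{"translation":[0,0,-1.5],"delta_rot":[0,0,0]},{"translation":[0,0,0],"delta_rot":[0,0,0]}]'
python3 -m creep '[{"translation":[0,0,0],"delta_rot":[0,0,0]},{"translation":[0,0,0],"delta_rot":[0,0,0]},{"translation":[0,0,0],"delta_rot":[0,0,0]}]'
python3 -c "
from h import *
print(tool())"
```

```text
time_s: 9.78
ee_pos: [564.0, 188.3, 197.4]
ee_rot: [-74.9, 89.7, -156.1]
force: [-0.9, 0.3, -0.8]
gripper_width: 90.9
time_s: 10.03
ee_pos: [566.2, 189.2, 201.0]
ee_rot: [96.1, 89.9, 14.8]
force: [-0.0, 0.6, -0.3]
gripper_width: 91.5
{'t': 10.03, 'p': array([566.2, 189.2, 201. ]), 'xax': array([ 1.7e-03,  5.0e-04, -1.0e+00]), 'yang': np.float64(8.75), 'q': array([17.4, 21.2, 89.2, -0. , 69.5,  8.6]), 'F': array([-0. ,  0.6, -0.3]), 'T': array([-0.06,  0.01, -0.04]), 'w': 91.5}
```

```bash
python3 -m creep '[{"translation":[-0.05,-0.1,-2],"delta_rot":[0,0,0]},{"translation":[0,0,-2],"delta_rot":[0,0,0]},{"translation":[0,0,-1.9],"delta_rot":[0,0,0]},{"translation":[0,0,0],"delta_rot":[0,0,0]},{"translation":[0,0,0],"delta_rot":[0,0,0]}]'
python3 -m creep '[{"translation":[0,0,0],"delta_rot":[0,0,0]},{"translation":[0,0,0],"delta_rot":[0,0,0]},{"translation":[0,0,0],"delta_rot":[0,0,0]}]'
python3 -c "
from h import *
print(tool())"
```

```text
time_s: 10.45
ee_pos: [565.1, 188.6, 141.0]
ee_rot: [-78.5, 90.0, -159.8]
force: [-0.2, -0.1, 0.3]
gripper_width: 91.4
time_s: 10.7
ee_pos: [565.9, 189.2, 142.5]
ee_rot: [98.4, 89.8, 17.2]
force: [-0.4, 0.5, -0.0]
gripper_width: 91.1
{'t': 10.7, 'p': array([565.9, 189.2, 142.5]), 'xax': array([ 2.8e-03,  9.0e-04, -1.0e+00]), 'yang': np.float64(8.82), 'q': array([17.4, 23.8, 94.1, -0. , 61.9,  8.6]), 'F': array([-0.4,  0.5, -0. ]), 'T': array([-0.09,  0.08,  0.02]), 'w': 91.1}
```

```bash
python3 -m creep '[{"translation":[0,-0.1,0],"delta_rot":[0,0,0]},{"translation":[0,0,0],"delta_rot":[0,0,0]},{"translation":[0,0,0],"delta_rot":[0,0,0]},{"translation":[0,0,0],"delta_rot":[0,0,0]},{"translation":[0,0,0],"delta_rot":[0,0,0]}]' -1 35
python3 -m creep '[{"translation":[0,0,0],"delta_rot":[0,0,0]},{"translation":[0,0,0],"delta_rot":[0,0,0]},{"translation":[0,0,0],"delta_rot":[0,0,0]},{"translation":[0,0,0],"delta_rot":[0,0,0]},{"translation":[0,0,0],"delta_rot":[0,0,0]}]'
python3 -m creep '[{"translation":[0,0,0],"delta_rot":[0,0,0]},{"translation":[0,0,0],"delta_rot":[0,0,0]},{"translation":[0,0,0],"delta_rot":[0,0,0]},{"translation":[0,0,0],"delta_rot":[0,0,0]}]'
python3 -c "
from h import *
print(tool())"
```

```text
time_s: 11.12
ee_pos: [565.1, 188.0, 141.0]
ee_rot: [96.8, 90.0, 15.6]
force: [-0.2, -0.0, -0.3]
gripper_width: 60.6
time_s: 11.53
ee_pos: [565.1, 188.0, 141.0]
ee_rot: [83.2, 90.0, 2.0]
force: [1.0, 0.8, 0.4]
gripper_width: 27.3
time_s: 11.87
ee_pos: [565.8, 188.2, 141.2]
ee_rot: [95.1, 89.9, 13.9]
force: [2.6, 0.6, -1.3]
gripper_width: 23.8
{'t': 11.87, 'p': array([565.8, 188.2, 141.2]), 'xax': array([ 1.8e-03,  5.0e-04, -1.0e+00]), 'yang': np.float64(8.82), 'q': array([17.3, 23.9, 94.2, -0. , 61.8,  8.5]), 'F': array([ 2.6,  0.6, -1.3]), 'T': array([ 0.05, -0.53, -0.03]), 'w': 23.8}
```

```bash
python3 -m creep '[{"translation":[0,0,0.5],"delta_rot":[0,0,0]},{"translation":[0,0,1],"delta_rot":[0,0,0]},{"translation":[0,0,1.5],"delta_rot":[0,0,0]},{"translation":[0,0,1.5],"delta_rot":[0,0,0]},{"translation":[0,0,1.5],"delta_rot":[0,0,0]}]'
python3 -m creep '[{"translation":[0,0,2],"delta_rot":[0,0,0]},{"translation":[0,0,2],"delta_rot":[0,0,0]},{"translation":[0,0,2],"delta_rot":[0,0,0]},{"translation":[0,0,1.2],"delta_rot":[0,0,0]},{"translation":[0,0,0],"delta_rot":[0,0,0]}]'
python3 -m creep '[{"translation":[0,0,0],"delta_rot":[0,0,0]},{"translation":[0,0,0],"delta_rot":[0,0,0]}]'
python3 -c "
from h import *
print(tool());im,d=snap('side','s3')
cv2.imwrite('pics/s3c.png',cv2.resize(im[100:290,130:330,::-1],None,fx=3.1,fy=3.1,interpolation=cv2.INTER_CUBIC))"
```

```text
time_s: 12.28
ee_pos: [565.5, 188.1, 201.5]
ee_rot: [92.9, 89.9, 11.7]
force: [3.3, -0.2, -4.1]
gripper_width: 23.7
time_s: 12.7
ee_pos: [565.4, 188.2, 276.0]
ee_rot: [101.4, 89.8, 20.2]
force: [0.6, 0.5, -1.3]
gripper_width: 23.7
time_s: 12.87
ee_pos: [564.0, 187.7, 271.6]
ee_rot: [-81.3, 89.8, -162.5]
force: [-0.1, 0.6, -1.2]
gripper_width: 23.8
{'t': 12.87, 'p': array([564. , 187.7, 271.6]), 'xax': array([-0.0032, -0.001 , -1.    ]), 'yang': np.float64(8.82), 'q': array([17.3, 18.9, 82.5, -0. , 78.8,  8.5]), 'F': array([-0.1,  0.6, -1.2]), 'T': array([-0.08,  0.06,  0.  ]), 'w': 23.8}
```

View pics/s3c.png

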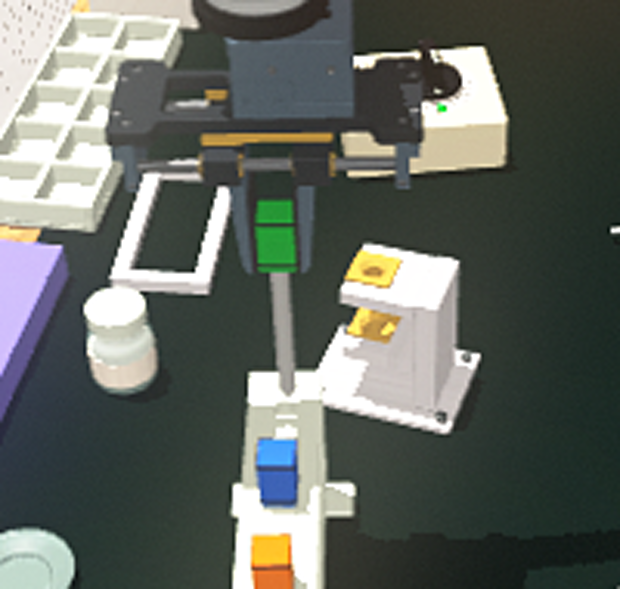

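The pin is clear of the rack and hangs straight between the fingers; blue and orange are still in place. Now over to the fixture.

```bash
python3 -m creep '[{"translation":[-0.3,-1.4,0.4],"delta_rot":[0,0,0]},{"translation":[-0.6,-2.7,0.4],"delta_rot":[0,0,0]},{"translation":[-0.6,-2.7,0],"delta_rot":[0,0,0]},{"translation":[-0.6,-2.7,0],"delta_rot":[0,0,0]},{"translation":[-0.6,-2.7,0],"delta_rot":[0,0,0]}]'
python3 -m creep '[{"translation":[-0.5,-2.4,0],"delta_rot":[0,0,0]},{"translation":[-0.3,-1.4,0],"delta_rot":[0,0,0]},{"translation":[0,0,0],"delta_rot":[0,0,0]},{"translation":[0,0,0],"delta_rot":[0,0,0]},{"translation":[0,0,0],"delta_rot":[0,0,0]}]'
python3 -m creep '[{"translation":[0,0,0],"delta_rot":[0,0,0]},{"translation":[0,0,0],"delta_rot":[0,0,0]},{"translation":[0,0,0],"delta_rot":[0,0,0]},{"translation":[0,0,0],"delta_rot":[0,0,0]}]'
python3 -c "
from h import *
print(tool());snap('wrist','w6')"
```

```text
time_s: 13.33
ee_pos: [536.9, 64.2, 280.3]
ee_rot: [-79.1, 89.9, -160.3]
force: [-0.2, 0.1, -0.9]
gripper_width: 23.9
time_s: 13.75
ee_pos: [529.9, 28.2, 280.7]
ee_rot: [-132.5, 90.0, 146.3]
force: [-0.4, 0.5, -0.6]
gripper_width: 23.5
time_s: 14.08
ee_pos: [530.2, 28.6, 280.9]
ee_rot: [-122.0, 90.0, 156.9]
force: [-0.2, 0.8, -1.2]
gripper_width: 23.9
{'t': 14.08, 'p': array([530.2,  28.6, 280.9]), 'xax': array([-1.e-04,  1.e-04, -1.e+00]), 'yang': np.float64(8.88), 'q': array([ 1.8, 12.6, 89.9,  0. , 77.4, -7. ]), 'F': array([-0.2,  0.8, -1.2]), 'T': array([-0.04,  0.01, -0.02]), 'w': 23.9}
```

View pics/w6.png

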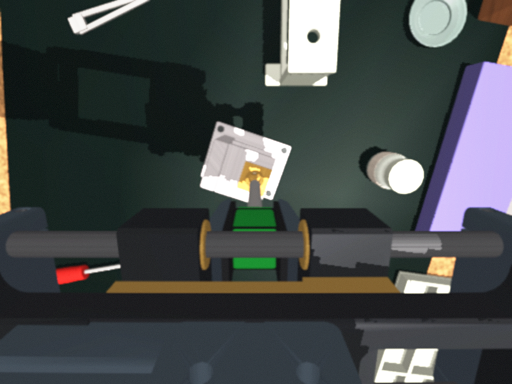

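The pin's tip (about 255,180) lies over the brass block; I'll lower it to just above the mouth and check.

```bash
python3 -m creep '[{"translation":[-0.1,-0.05,-0.8],"delta_rot":[0,0,0]},{"translation":[0,0,-0.8],"delta_rot":[0,0,0]},{"translation":[0,0,-0.7],"delta_rot":[0,0,0]},{"translation":[0,0,0],"delta_rot":[0,0,0]},{"translation":[0,0,0],"delta_rot":[0,0,0]}]'
python3 -m creep '[{"translation":[0,0,0],"delta_rot":[0,0,0]},{"translation":[0,0,0],"delta_rot":[0,0,0]},{"translation":[0,0,0],"delta_rot":[0,0,0]}]'
python3 -c "
from h import *
print(tool());im,d=snap('side','s4')
a=cv2.resize(im[130:260,200:300,::-1],None,fx=4,fy=4,interpolation=cv2.INTER_CUBIC)
im,d=snap('wrist','w7')
b=cv2.resize(im[100:230,200:300,::-1],None,fx=4,fy=4,interpolation=cv2.INTER_CUBIC)
cv2.imwrite('pics/c7.png',np.hstack([a,b]))
S=load('side0');print(proj(S,(529,28,116)),proj(S,(529,28,60)))
for n in('w7',):
  S=load(n);print(proj(S,(529,28,116)),proj(S,(529,28,121)))"
```

```text
time_s: 14.55
ee_pos: [528.7, 27.5, 257.1]
ee_rot: [-97.9, 89.9, -179.1]
force: [0.2, -0.2, -1.2]
gripper_width: 23.9
time_s: 14.8
ee_pos: [529.3, 27.5, 258.3]
ee_rot: [85.4, 89.9, 4.2]
force: [0.4, -0.2, -0.7]
gripper_width: 24.2
{'t': 14.8, 'p': array([529.3,  27.5, 258.3]), 'xax': array([ 9.e-04,  1.e-04, -1.e+00]), 'yang': np.float64(8.82), 'q': array([ 1.7, 13.2, 92.5,  0. , 74.3, -7.1]), 'F': array([ 0.4, -0.2, -0.7]), 'T': array([-0.09,  0.04,  0.04]), 'w': 24.2}
[251.0332223  186.39101704] [251.28102777 203.96157723]
[255.18349573 181.63397804] [255.20782666 182.62400951]
```

View pics/c7.png

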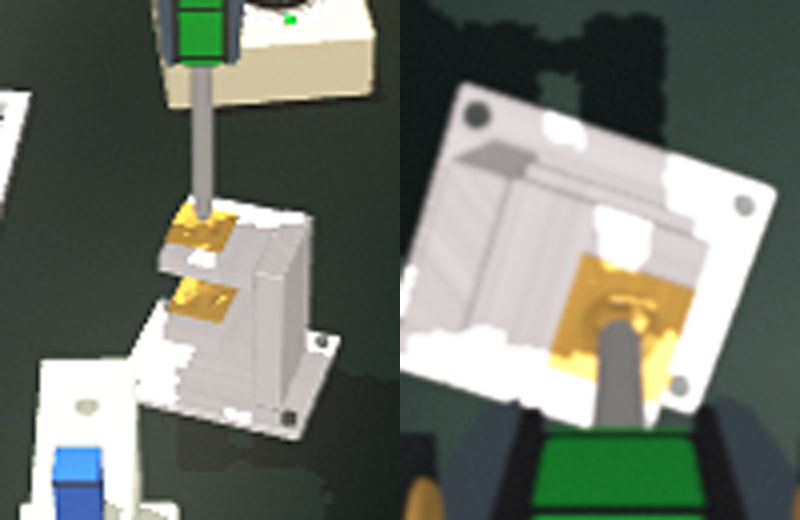

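```bash
python3 -m creep '[{"translation":[-0.03,0.05,-0.4],"delta_rot":[0,0,0]},{"translation":[0,0,-0.4],"delta_rot":[0,0,0]},{"translation":[0,0,0],"delta_rot":[0,0,0]},{"translation":[0,0,0],"delta_rot":[0,0,0]},{"translation":[0,0,0],"delta_rot":[0,0,0]}]'
python3 -c "
from h import *
print(tool())"
python3 -m creep '[{"translation":[0,0,-0.3],"delta_rot":[0,0,0]},{"translation":[0,0,-0.3],"delta_rot":[0,0,0]},{"translation":[0,0,0],"delta_rot":[0,0,0]},{"translation":[0,0,0],"delta_rot":[0,0,0]},{"translation":[0,0,0],"delta_rot":[0,0,0]}]'
python3 -c "
from h import *
print(tool())"
```

```text
time_s: 15.32
ee_pos: [528.8, 28.0, 249.9]
ee_rot: [-97.9, 90.0, -179.1]
force: [0.6, -0.3, -1.2]
gripper_width: 23.6
{'t': 15.32, 'p': array([528.8,  28. , 249.9]), 'xax': array([-1.e-04, -0.e+00, -1.e+00]), 'yang': np.float64(8.83), 'q': array([ 1.8, 13.4, 93.3,  0. , 73.2, -7. ]), 'F': array([ 0.6, -0.3, -1.2]), 'T': array([-0.05,  0.02,  0.01]), 'w': 23.6}
time_s: 15.73
ee_pos: [528.8, 28.0, 243.9]
ee_rot: [-75.0, 90.0, -156.2]
force: [0.2, -0.2, -0.8]
gripper_width: 23.7
{'t': 15.73, 'p': array([528.8,  28. , 243.9]), 'xax': array([-1.e-04, -0.e+00, -1.e+00]), 'yang': np.float64(8.82), 'q': array([ 1.8, 13.6, 93.9, -0. , 72.4, -7. ]), 'F': array([ 0.2, -0.2, -0.8]), 'T': array([-0.08,  0.02, -0.02]), 'w': 23.7}
```

No contact at a tip height of about 107 mm, so the pin is in the upper bushing. Continuing down.

```bash
python3 -m creep '[{"translation":[0,0,-0.4],"delta_rot":[0,0,0]},{"translation":[0,0,-0.5],"delta_rot":[0,0,0]},{"translation":[0,0,-0.5],"delta_rot":[0,0,0]},{"translation":[0,0,-0.5],"delta_rot":[0,0,0]},{"translation":[0,0,0],"delta_rot":[0,0,0]}]'
python3 -m creep '[{"translation":[0,0,-0.5],"delta_rot":[0,0,0]},{"translation":[0,0,-0.5],"delta_rot":[0,0,0]},{"translation":[0,0,-0.5],"delta_rot":[0,0,0]},{"translation":[0,0,-0.5],"delta_rot":[0,0,0]},{"translation":[0,0,0],"delta_rot":[0,0,0]}]'
python3 -m creep '[{"translation":[0,0,0],"delta_rot":[0,0,0]},{"translation":[0,0,0],"delta_rot":[0,0,0]}]'
python3 -c "
from h import *
print(tool())"
```

```text
time_s: 16.15
ee_pos: [528.6, 28.0, 223.7]
ee_rot: [-90.8, 89.9, -172.0]
force: [-0.8, 0.8, -1.7]
gripper_width: 24.0
time_s: 16.57
ee_pos: [528.6, 27.9, 203.8]
ee_rot: [-88.5, 89.9, -169.7]
force: [1.2, 0.6, -0.8]
gripper_width: 23.5
time_s: 16.73
ee_pos: [528.7, 28.0, 205.0]
ee_rot: [-110.7, 90.0, 168.1]
force: [-1.0, 0.6, -2.1]
gripper_width: 24.0
{'t': 16.73, 'p': array([528.7,  28. , 205. ]), 'xax': array([-3.e-04,  1.e-04, -1.e+00]), 'yang': np.float64(8.82), 'q': array([ 1.8, 15.2, 97.6,  0. , 67.2, -7. ]), 'F': array([-1. ,  0.6, -2.1]), 'T': array([-0.08,  0.05, -0.  ]), 'w': 24.0}
```

Tip at about 67 mm and still free. Next, through the lower bushing to a tip height of 25 mm (TCP 162).

```bash
python3 -m creep '[{"translation":[0,0,-0.4],"delta_rot":[0,0,0]},{"translation":[0,0,-0.4],"delta_rot":[0,0,0]},{"translation":[0,0,-0.4],"delta_rot":[0,0,0]},{"translation":[0,0,-0.4],"delta_rot":[0,0,0]},{"translation":[0,0,0],"delta_rot":[0,0,0]}]'
python3 -m creep '[{"translation":[0,0,-0.4],"delta_rot":[0,0,0]},{"translation":[0,0,-0.5],"delta_rot":[0,0,0]},{"translation":[0,0,-0.5],"delta_rot":[0,0,0]},{"translation":[0,0,-0.5],"delta_rot":[0,0,0]},{"translation":[0,0,0],"delta_rot":[0,0,0]}]'
python3 -m creep '[{"translation":[0,0,-0.4],"delta_rot":[0,0,0]},{"translation":[0,0,-0.3],"delta_rot":[0,0,0]},{"translation":[0,0,0],"delta_rot":[0,0,0]},{"translation":[0,0,0],"delta_rot":[0,0,0]},{"translation":[0,0,0],"delta_rot":[0,0,0]}]'
python3 -m creep '[{"translation":[0,0,0],"delta_rot":[0,0,0]},{"translation":[0,0,0],"delta_rot":[0,0,0]}]'
python3 -c "
from h import *
print(tool());im,d=snap('side','s5')
a=cv2.resize(im[130:260,200:300,::-1],None,fx=4,fy=4,interpolation=cv2.INTER_CUBIC)
im,d=snap('top','t5')
b=cv2.resize(im[130:260,200:300,::-1],None,fx=4,fy=4,interpolation=cv2.INTER_CUBIC)
cv2.imwrite('pics/c8.png',np.hstack([a,b]))
S=load('s5');print(proj(S,(528.8,28,143)),proj(S,(528.8,28,183)),proj(S,(528.8,28,25)))"
```

```text
time_s: 17.15
ee_pos: [528.7, 28.0, 188.0]
ee_rot: [-86.9, 90.0, -168.0]
force: [0.2, 0.6, -1.9]
gripper_width: 24.0
time_s: 17.57
ee_pos: [528.7, 28.0, 168.8]
ee_rot: [-85.9, 90.0, -167.1]
force: [0.9, -1.3, -1.3]
gripper_width: 24.0
time_s: 17.98
ee_pos: [528.7, 28.0, 163.0]
ee_rot: [-117.4, 90.0, 161.5]
force: [0.5, 0.6, -1.5]
gripper_width: 23.8
time_s: 18.15
ee_pos: [528.7, 28.0, 163.1]
ee_rot: [166.0, 90.0, 84.9]
force: [-0.7, 0.4, -1.0]
gripper_width: 23.7
{'t': 18.15, 'p': array([528.7,  28. , 163.1]), 'xax': array([ 0.e+00,  1.e-04, -1.e+00]), 'yang': np.float64(8.82), 'q': array([  1.8,  17.2, 101.3,   0. ,  61.5,  -7. ]), 'F': array([-0.7,  0.4, -1. ]), 'T': array([-0.06,  0.01, -0.01]), 'w': 23.7}
[250.99361727 177.52267238] [250.80354856 163.8573379 ] [251.50847495 214.40974756]
```

View pics/c8.png

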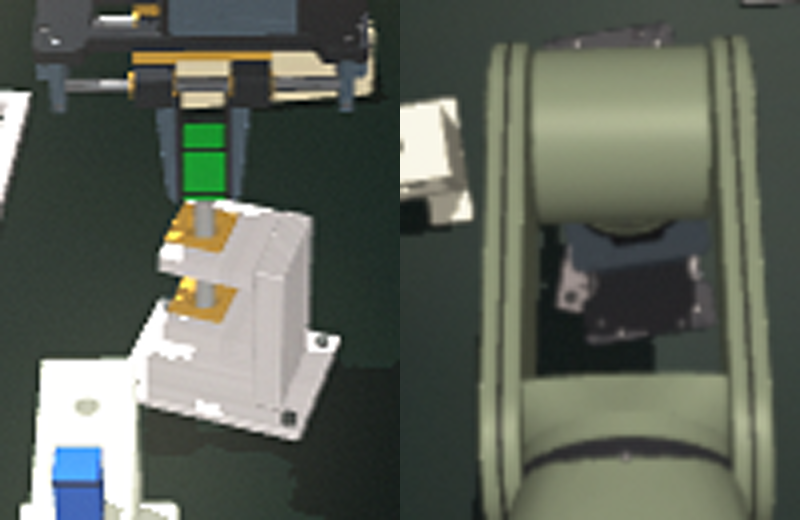

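```bash
python3 -c "
from h import *
S=load('s5')
im=S['im'];cv2.imwrite('pics/c9.png',cv2.resize(im[150:220,225:280,::-1],None,fx=8,fy=8,interpolation=cv2.INTER_CUBIC))
for h in(22,25,28):
  for z in(118,158):
    for dy in(-12,12):
      p=proj(S,(528.8-.15*dy,28+dy,z+h));print(h,z,dy,((p-[225,150]+.5)*8-.5).round(0))"
```

```text
22 118 -12 [212. 205.]
22 118 12 [211. 259.]
22 158 -12 [210.  97.]
22 158 12 [210. 149.]
25 118 -12 [212. 197.]
25 118 12 [211. 251.]
25 158 -12 [210.  88.]
25 158 12 [210. 141.]
28 118 -12 [212. 189.]
28 118 12 [211. 242.]
28 158 -12 [210.  80.]
28 158 12 [210. 133.]
```

View pics/c9.png

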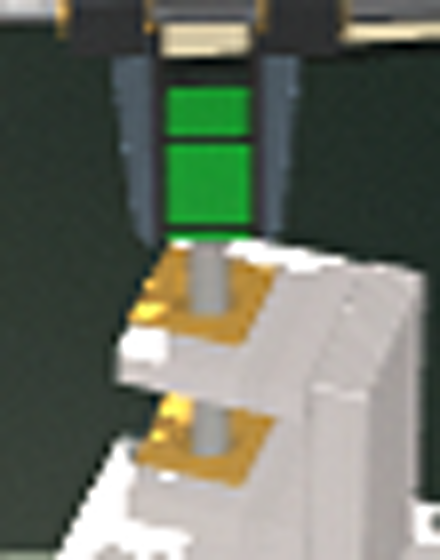

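```bash
python3 -m creep '[{"translation":[0,0,-0.1],"delta_rot":[0,0,0]},{"translation":[0,0,0],"delta_rot":[0,0,0]},{"translation":[0,0,0],"delta_rot":[0,0,0]},{"translation":[0,0,0],"delta_rot":[0,0,0]}]'
python3 -c "
from h import *
print(tool());print(env.job_done())"
```

```text
time_s: 18.58
ee_pos: [528.7, 28.0, 161.9]
ee_rot: [-120.6, 90.0, 158.3]
force: [0.8, -0.2, -1.5]
gripper_width: 23.6
{'t': 18.58, 'p': array([528.7,  28. , 161.9]), 'xax': array([-1.e-04,  0.e+00, -1.e+00]), 'yang': np.float64(8.82), 'q': array([  1.8,  17.2, 101.4,   0. ,  61.4,  -7. ]), 'F': array([ 0.8, -0.2, -1.5]), 'T': array([-0.06,  0.03,  0.02]), 'w': 23.6}
the job is handed in; nothing more can be done
None
```

I turned the dial to the green mark and let go of it, then passed the green pin down through the upper and lower bushings. I handed the job in at 18.6 s with the pin still held by its handle.

- **Dial:** the wrist picture after I let go shows the pointer at 112.0° and the green mark at 113.1°, so they agree to about 1°.
- **Pin height:** the arm reading puts the tip about 25 mm above the table, midway in the 8–42 mm gap. The handle's top edges in the side picture agree to within about 1 mm. Its lower edge looked about 3 mm higher than that, but the view there was unclear.
- **Pin free and upright:** the only vertical force was about 1–2 N, roughly the pin's own weight, and side forces stayed around 1 N through both bushings. The tool axis was vertical to within about 0.01°. The tip itself was out of sight, so that it rests on nothing is inferred from the forces and the height.
- **Other pins:** blue and orange were both in the rack in the side picture after the lift. The last close-up showed only the blue one.

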